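# Lay the carton under the sanitising lamp and switch the lamp on

### The arm

A 6-joint arm with a two-finger parallel gripper is mounted at the origin on the work surface. World frame = base frame: x ahead of the robot, y to its left, z up, the work surface at z = 0. Lengths are in m, angles in rad, forces in N, time in s.
With the tool pointing down it reaches from about 0.35 to 0.725 m from the base axis. Payload 6 kg.
Tool frame: the origin (TCP) lies at the very end of the fingers, on their centre line; the grasp point (between the pads) lies 19 mm behind it; z points along the fingers, y is the direction in which the jaws open and shut (so a half turn about z gives the same grasp; the last joint's range is limited). The gripper opens to 85 mm and grips with 20 to 120 N. Pads are 22 mm wide; open, the fingers measure 114 mm over their backs; the gripper's body (76 mm by 85 mm) begins 54 mm behind the grasp point. The pads swing forward as they close: fully open they stand 13 mm farther back than shut.
Start: joints at [-0.784, 0.04, 0.085, 0, -1.615, -0.334], TCP at [0.262, -0.54, 0.231] pointing down, gripper open.
Joint ranges: [-2.56, 2.56], [-1.29, 2.01], [-1.08, 1.49], [-3.29, 1.98], [-2.81, -0.18], [-2.99, 2.99]. Speed limits (rad/s): [2.57, 2.57, 3.01, 3.14, 3.14, 3.14].

### API

Orientations are given as a unit quaternion [w, x, y, z].
In Python, from plant import read_state, get_image, camera_info, close_job gives the robot as it stands.
- The arm moves only by the shell command python3 -m inch 'ROWS' [FORCE]. ROWS is a JSON object of lists of equal length, an entry for each row: "delta_rot": the turn, a rotation vector about the tool's x, y, z in degrees, a list of three; "linear": the shift along the tool's x, y, z in mm, a list of three; "grip": the closure, from 0 (fully open) to 1 (shut). A call has 1 to 8 rows; each row shifts and turns the commanded pose from where the row before left it, along the tool's axes as they then stand; what a row does not reach is not made up. A row lasts 1/8 s, in which the tool goes at most 62.5 mm and 10.7 degrees, less where a joint would pass 70% of its speed; a pose out of reach is approached as far as the arm can. A call is refused whole if a number of a shift passes 62.5 or a number of a turn 10.7, either way. A call with a gripper value outside its range is refused whole. The fingers move at their own pace and stop on an object; FORCE is the grip in N (left out, the last holds). Time passes only in rows, so rows that do not move let the fingers close. It gives the time, the measured TCP pose, the force and the opening at its end, in the units of the state.
- read_state(): the state, without advancing time (a new reading comes with each control period).
- get_image(name): name is "scene" or "top"; returns (picture, depth): 384x512x3 uint8, red, green, blue; 384x512 float32, m along the optical axis (not along the pixel's ray), 0 where there is no reading.
- camera_info(name): a dict with "camera_matrix" (3x3 intrinsics, pixels), "dist" ([k1, k2, p1, p2, k3] as OpenCV has them; the pictures are not rectified), "extrinsics" (4x4, takes a point from camera to world coordinates). Camera axes: x right, y up, looking along -z (the intrinsics and any distortion apply to the point x, -y, -z); pixel columns grow to the right and rows downward; lengths in m; the calibration is good to about 2 mm. A picture is of the moment at which its call begins. camera_info takes no time and is no camera call.
- close_job(): hands the job in, once; it reports no verdict.
The state is a dict: "clock": time; "joint_positions": joint angles; "qvel": joint speeds; "effort": joint torques, N m; "eef_pos": TCP position; "tool_rot": TCP orientation; "force": force on the tool from outside, world axes, zero at the start; "ft_torque": the same for the moment, N m; "opening": finger opening in m.
Only numpy, scipy, OpenCV 4.12 (cv2) and the standard library are available. Lean on these libraries where they do the work, as an engineer would, in place of code of your own. Each camera call takes 0.05 s, during which the arm holds its last target. There are 200 camera calls.

### The job

Sanitise the green-patched side of the carton: stand the amber jar that is in the way upright in the grey tray beside the tin, then, without picking the carton up, slide it square against the facing edge of the white board under the lamp bar and tip it over that edge so that it lies flat on the board, green patch up, with its foot still at the edge. Only then switch the lamp on: push the loose white remote square against the dark stop bar, press its red button fully in so that the bar takes the push, and let go, leaving the remote there. Do not disturb the other things on the counter.

Things in the scene. Friction and masses are not known exactly. Their poses are not given: they have to be found in the camera images.
- station: fixed lamp station. Origin: counter level, middle of the edge of the white board that faces the carton; x over the board, roughly to the robot's left; y along the edge, towards the robot; z up. Board 150 (x) x 240 (y) x 12 mm. Grey lamp bar above the edge: x -10 to 22, y -145 to 85, z 195 to 225 mm, on a post (30 x 24 mm) at y -137. An upright tool meets it while tipping: lean it back
- carton_center (a point): centre of the loose closed carton, 70 (x) x 100 (y) x 150 (z, up) mm, 0.3-0.6 kg, green patch on its -x face. Starts upright, +x face 50-90 mm short of the board's edge, turned up to 0.25 rad. Pushed higher than 40 mm before its foot meets the edge it may fall too soon. Past 30 degrees' lean it falls by itself, slipping back a little: its centre ends 40-63 mm past the edge, 47 mm up
- jar_center (a point): centre of the small amber jar with black lid, 44 mm diameter, 75 mm tall, z up; starts upright on the board where the carton is to lie, 80 to 105 mm past that edge
- tray: fixed grey open tray, outside 150 x 150 x 25 mm high, walls 4 mm, floor 4 mm; origin: centre of its underside; z up
- tin: loose aluminium tin standing in the tray, 52 mm diameter, 30 mm high; origin: centre of its underside (bystander)
- stop: fixed dark steel stop bar on the counter: 20 (x) x 150 (y) x 32 mm high; origin: centre of its underside; the remote goes against its -x face
- remote_center (a point): centre of the loose white remote lying on the counter before the stop bar: 60 (x) x 85 (y) x 40 mm high, 0.2 kg, +x face towards the bar, 20 to 60 mm short of it, turned by up to 0.3 rad
- button_face (a point): middle of the outer face of the red button on the remote's -x face: 28 mm diameter, 21 mm above the counter, standing 11 mm proud of the remote; it moves along the remote's +x when pressed
- button (a joint): travel of the button: 0 out, 0.005 m fully in; springs back; about 1 N to start, 8 N fully in
- sprayer: loose clear spray bottle, 54 mm diameter, 171 mm tall, head 55 mm long; origin: centre of its underside (bystander)
- cups: loose stack of paper cups, 74 mm diameter at most, 125 mm tall; origin: centre of its underside (bystander)
- reader: loose black card reader, 120 x 70 x 25 mm; origin: centre of its underside (bystander)
- brush: loose yellow brush lying along its x, 170 mm long, below 40 mm high; origin: underside near its middle (bystander)

How it is judged:
By the outcome, as a careful person would: the job done as asked, in the order asked, and still so for the second after the job is handed in, with the robot touching nothing.
It also fails if it takes over 72 s, if anything falls off the work surface, if the arm or the gripper's body presses on something with over 40 N, if the wrist force passes 120 N, or if a joint passes its speed limit or range.

## Working session

There is one attempt and no reset: what is moved stays moved. The work goes in short steps, Python scripts to look and compute and a shell command to move; the robot and the scene stay as the last step left them, time stands still between calls to the robot, and variables do not carry over. Pictures are saved under pics/ and viewed, about 8 in all and at most 12, crops included, and the job is handed in when it is done.

```bash
ls; mkdir -p pics; cat > h.py <<'E'
import numpy as np, cv2
from plant import read_state,get_image,camera_info
def world(name,depth,px):
    """pixels (N,2) -> world points using depth"""
    c=camera_info(name);K=np.array(c["camera_matrix"],float);D=np.array(c["dist"],float);E=np.array(c["extrinsics"])
    px=np.asarray(px,float).reshape(-1,2)
    n=cv2.undistortPoints(px[:,None],K,D)[:,0]
    d=depth[px[:,1].round().astype(int),px[:,0].round().astype(int)]
    P=np.c_[n[:,0]*d,-n[:,1]*d,-d]
    return P@E[:3,:3].T+E[:3,3]
def plane(name,px,z):
    c=camera_info(name);K=np.array(c["camera_matrix"],float);D=np.array(c["dist"],float);E=np.array(c["extrinsics"])
    px=np.asarray(px,float).reshape(-1,2)
    n=cv2.undistortPoints(px[:,None],K,D)[:,0]
    r=np.c_[n[:,0],-n[:,1],-np.ones(len(n))]@E[:3,:3].T;o=E[:3,3]
    return o+r*((z-o[2])/r[:,2])[:,None]
def cloud(name,depth):
    v,u=np.mgrid[:384,:512]
    return world(name,depth,np.c_[u.ravel(),v.ravel()]).reshape(384,512,3)
E
python3 - <<'E'
from h import *
for n in("scene","top"):
    p,d=get_image(n);cv2.imwrite(f"pics/{n}0.png",p[:,:,::-1]);np.savez(f"{n}0.npz",p=p,d=d)
    c=camera_info(n);print(n,np.round(c["extrinsics"],3).tolist(),np.round(c["camera_matrix"],1).tolist(),c["dist"])
print(read_state())
E
```

```text
pics
scene [[0.033, -0.856, 0.516, 1.304], [0.999, 0.027, -0.018, -0.046], [0.002, 0.516, 0.857, 1.328], [0.0, 0.0, 0.0, 1.0]] [[476.9, 0.0, 252.2], [0.0, 476.9, 192.3], [0.0, 0.0, 1.0]] [-0.06414769  0.          0.          0.          0.        ]
top [[0.013, 0.981, -0.192, 0.377], [-1.0, 0.016, 0.018, 0.015], [0.021, 0.192, 0.981, 1.037], [0.0, 0.0, 0.0, 1.0]] [[414.9, 0.0, 253.4], [0.0, 414.9, 190.3], [0.0, 0.0, 1.0]] [0.00727936 0.         0.         0.         0.        ]
{'clock': 0.1, 'joint_positions': array([-7.84282216e-01,  4.07170225e-02,  8.38811639e-02, -3.69305467e-04,
       -1.61550695e+00, -3.33728570e-01]), 'qvel': array([ 4.34321796e-05, -1.34963130e-03,  3.65062343e-03,  1.64054460e-03,
        1.24023338e-03,  9.99253878e-04]), 'effort': array([-5.51961857e-03, -3.69346011e+01,  3.48284948e+01,  6.95175961e+00,
       -4.53761138e-03,  2.28660866e-05]), 'eef_pos': array([ 0.26241487, -0.53923244,  0.23038981]), 'tool_rot': array([-2.54527942e-04, -2.24471642e-01,  9.74480297e-01,  7.53089595e-04]), 'force': array([-0.09352705, -0.87903176, -0.30308989]), 'ft_torque': array([ 0.01373313, -0.04632294,  0.02610236]), 'opening': 0.08568683019454973}
```

View pics/scene0.png

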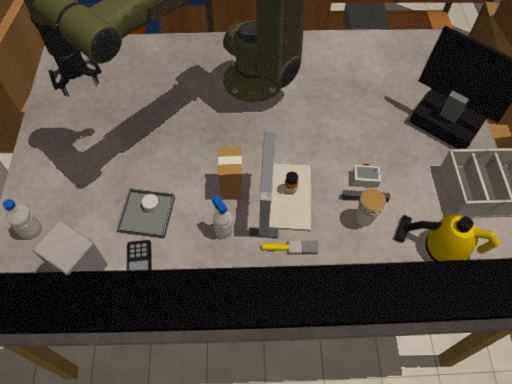

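View pics/top0.png

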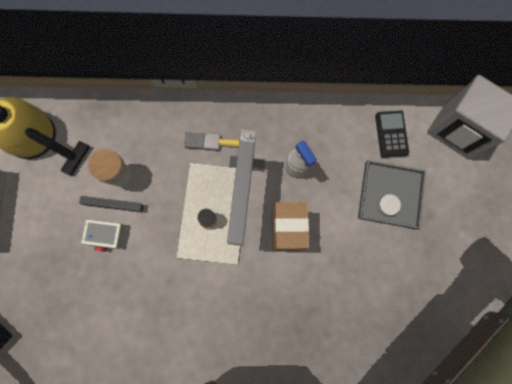

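The scene view shows the carton at (230,172), the jar on the board at (291,181), the remote at (367,175) and the tray at (147,212). In the top view the board is at (210,213), the lamp bar at (242,188), the jar lid at (207,218), the carton at (292,226), the sprayer at (298,160), the tray at (392,195), the tin at (390,205), the stop at (112,204) and the remote at (101,234), with its button at (99,248).

```bash
cat > m.py <<'E'
from h import *
import sys
def seg(name,p,d,box,zr,cond=None):
    C=cloud(name,d);x0,y0,x1,y1=box
    m=np.zeros(d.shape,bool);m[y0:y1,x0:x1]=1
    m&=(C[...,2]>zr[0])&(C[...,2]<zr[1])&(d>0)
    if cond is not None:m&=cond
    n,l,s,c=cv2.connectedComponentsWithStats(m.astype(np.uint8))
    if n<2:return None
    m=l==1+np.argmax(s[1:,4])
    return m,C[m]
def rect(P):
    (c,s,a)=cv2.minAreaRect((P[:,:2]*1000).astype(np.float32))
    return np.round(c,1),np.round(s,1),round(a,1),"z med %.1f"%(1000*np.median(P[:,2]))
E
python3 - <<'E'
from m import *
f=np.load("top0.npz");p,d=f["p"].astype(int),f["d"]
for k,b,z in [("board",(170,155,250,270),(.006,.02)),("bar",(220,120,262,250),(.205,.24)),("carton",(265,190,320,260),(.135,.165)),("jar",(190,200,222,235),(.075,.1)),
 ("tray",(350,150,440,240),(.0,.035)),("traywall",(350,150,440,240),(.018,.03)),("tin",(375,190,406,220),(.028,.045)),("stop",(70,190,155,220),(.022,.04)),("remote",(75,215,130,255),(.033,.05)),
 ("sprayer",(280,130,325,185),(.06,.2)),("cups",(80,140,130,190),(.1,.14)),("reader",(370,105,412,160),(.015,.04)),("brush",(180,125,250,160),(.008,.05))]:
    r=seg("top",p,d,b,z)
    if r is None: print(k,None);continue
    print(k,r[0].sum(),rect(r[1]))
red=(p[...,0]>120)&(p[...,1]<70)&(p[...,2]<80)
r=seg("top",p,d,(80,240,120,256),(-.01,.05),red);print("button",r[0].sum(),rect(r[1]))
C=cloud("top",d);print("counter z",np.median(C[300:340,200:350,2]))
# white board contour via color, plane z=.012
w=((p.min(-1)>165)).astype(np.uint8);w[:, :175]=0;w[:155]=0;w[270:]=0;w[:,245:]=0
c=max(cv2.findContours(w,0,1)[0],key=cv2.contourArea);q=cv2.boxPoints(cv2.minAreaRect(c));print(q,np.round(plane("top",q,.012)*1000,1))
big=cv2.resize(f["p"][120:270,60:340,::-1].astype(np.uint8),None,fx=2.8,fy=2.8,interpolation=cv2.INTER_CUBIC);cv2.imwrite("pics/top0c.png",big)
E
```

```text
board 4522 (array([536.4,  94.1]), array([149.8, 271.9]), 84.6, 'z med 12.3')
bar 1846 (array([545.8,  23.4]), array([ 32. , 234.1]), 84.5, 'z med 225.2')
carton 1557 (array([477. , -85.2]), array([99.7, 70.7]), 1.1, 'z med 150.2')
jar 239 (array([499.3, 106.4]), array([37.5, 39.5]), 0.4, 'z med 87.3')
tray 5582 (array([ 577.9, -366.5]), array([232.7, 240.5]), 0.8, 'z med 3.6')
traywall 499 (array([ 573.4, -353. ]), array([151.3, 150.8]), 80.5, 'z med 23.7')
tin 339 (array([ 544. , -341.3]), array([48.3, 51.7]), 1.5, 'z med 33.8')
stop 535 (array([536.6, 344.5]), array([149.1,  20.6]), 83.9, 'z med 32.4')
remote 944 (array([456.8, 358. ]), array([85.4, 70.5]), 83.4, 'z med 40.9')
sprayer 622 (array([ 631.9, -106.6]), array([61.6, 38.8]), 32.7, 'z med 136.5')
cups 946 (array([609.9, 333.4]), array([74. , 71.6]), 46.7, 'z med 125.4')
reader 1231 (array([ 733.4, -360.4]), array([120.4,  71.6]), 5.3, 'z med 24.9')
brush 701 (array([703.7, 104.5]), array([139.7,  42.6]), 86.5, 'z med 18.6')
button 21 (array([427.1, 363.2]), array([18.9,  6.9]), 86.0, 'z med 34.0')
counter z 0.00026822634645840004
[[176.64635 257.18295]
 [187.17073 162.46342]
 [247.42683 169.15854]
 [236.90245 263.87805]] [[409.3 180.2  12. ]
 [647.4 165.   12. ]
 [632.6  11.5  12. ]
 [395.1  33.4  12. ]]
```

View pics/top0c.png

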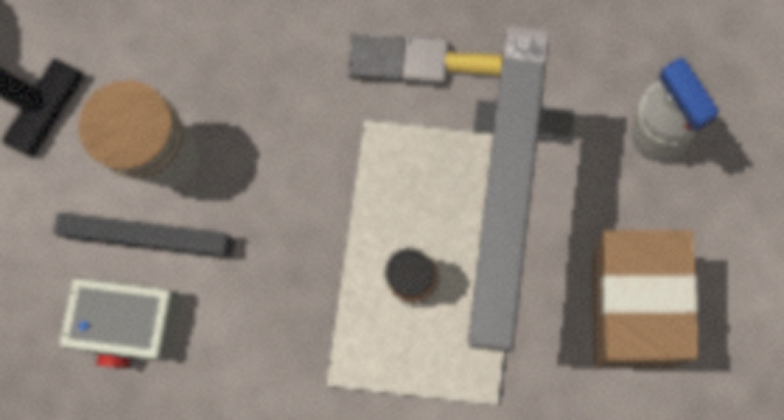

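```bash
cat > plan.py <<'E'
import numpy as np,sys
from scipy.spatial.transform import Rotation as R
from plant import read_state
S0=np.array([515.3,20.3,0]);a=np.deg2rad(5.5);ex=np.array([np.sin(a),np.cos(a),0]);ey=np.array([-np.cos(a),np.sin(a),0])
def st(x,y,z):return S0+x*ex+y*ey+np.array([0,0,z])
def now():
    s=read_state();q=s["tool_rot"];return s["eef_pos"]*1000,R.from_quat([q[1],q[2],q[3],q[0]])
def ori(yaw,lean=0):
    """tool y at world angle yaw (deg), pointing down, then leaned about tool y by -lean (z moves towards -tool x)"""
    y=np.array([np.cos(np.deg2rad(yaw)),np.sin(np.deg2rad(yaw)),0]);z=np.array([0,0,-1.]);x=np.cross(y,z)
    return R.from_matrix(np.c_[x,y,z])*R.from_rotvec([0,-lean,0],degrees=True)
def go(wps,p=None,r=None,v=50,w=9):
    """wps: list of (pos mm, Rotation); prints rows (turn, shift) in tool axes; shift along axes before the turn"""
    if p is None:p,r=now()
    for P,Q in wps:
        rv=(r.inv()*Q).as_rotvec(degrees=True)
        n=int(max(np.ceil(np.linalg.norm(P-p)/v),np.ceil(abs(rv).max()/w),1))
        print("to",np.round(P),n,"rows; turn each",np.round(rv/n,1))
        for i in range(n):
            print("  lin",np.round(r.inv().apply((P-p)/n)).tolist()); r=r*R.from_rotvec(rv/n,degrees=True)
        p=P
    return p,r
E
python3 - <<'E'
from plan import *
j=np.array([499.3,106.4,0]);Q=ori(174.5)
h=j+[0,0,300];
go([(h,Q),(j+[0,0,130],Q),(j+[0,0,48],Q)])
E
```

```text
to [499. 106. 300.] 14 rows; turn each [ 0.   0.  -4.2]
  lin [-35.0, 34.0, -5.0]
  lin [-38.0, 31.0, -5.0]
  lin [-40.0, 29.0, -5.0]
  lin [-42.0, 26.0, -5.0]
  lin [-44.0, 22.0, -5.0]
  lin [-45.0, 19.0, -5.0]
  lin [-46.0, 16.0, -5.0]
  lin [-48.0, 12.0, -5.0]
  lin [-48.0, 9.0, -5.0]
  lin [-49.0, 5.0, -5.0]
  lin [-49.0, 2.0, -5.0]
  lin [-49.0, -2.0, -5.0]
  lin [-49.0, -5.0, -5.0]
  lin [-48.0, -9.0, -5.0]
to [499. 106. 130.] 4 rows; turn each [-0. -0.  0.]
  lin [-0.0, 0.0, 42.0]
  lin [-0.0, 0.0, 42.0]
  lin [-0.0, 0.0, 42.0]
  lin [-0.0, 0.0, 42.0]
to [499. 106.  48.] 2 rows; turn each [-0.  0. -0.]
  lin [0.0, 0.0, 41.0]
  lin [0.0, 0.0, 41.0]
```

```bash
python3 -m inch '{"delta_rot":[[0,0,-4.2],[0,0,-4.2],[0,0,-4.2],[0,0,-4.2],[0,0,-4.2],[0,0,-4.2],[0,0,-4.2],[0,0,-4.2]],"linear":[[-35,34,-14],[-38,31,-14],[-40,29,-14],[-42,26,-14],[-44,22,-14],[-45,19,0],[-46,16,0],[-48,12,0]],"grip":[0,0,0,0,0,0,0,0]}' 40
python3 -m inch '{"delta_rot":[[0,0,-4.2],[0,0,-4.2],[0,0,-4.2],[0,0,-4.2],[0,0,-4.2],[0,0,-4.2],[0,0,0]],"linear":[[-48,9,0],[-49,5,0],[-49,2,0],[-49,-2,0],[-49,-5,0],[-48,-9,0],[0,0,0]],"grip":[0,0,0,0,0,0,0]}'
python3 - <<'E'
from plan import *
from h import *
for n in("top","scene"):
    p,d=get_image(n);cv2.imwrite(f"pics/{n}1.png",p[:,:,::-1])
j=np.array([499.3,106.4,0]);Q=ori(174.5)
print(read_state()["joint_positions"].round(2));go([(j+[0,0,130],Q),(j+[0,0,48],Q)])
E
```

```text
clock: 1.1
eef_pos: [0.3979, -0.1691, 0.3011]
tool_rot: [0.0, -0.498, 0.867, 0.0]
force: [1.0, 0.0, 0.1]
opening: 0.0854
clock: 1.98
eef_pos: [0.4983, 0.1085, 0.2992]
tool_rot: [-0.002, -0.675, 0.737, 0.001]
force: [-0.0, -1.6, 0.0]
opening: 0.0851
[ 0.61 -0.18  0.   -0.   -1.76 -0.7 ]
to [499. 106. 130.] 4 rows; turn each [ 0.  -0.   0.1]
  lin [-0.0, -0.0, 43.0]
  lin [-0.0, -0.0, 43.0]
  lin [-0.0, -0.0, 43.0]
  lin [-0.0, -0.0, 43.0]
to [499. 106.  48.] 2 rows; turn each [-0.  0. -0.]
  lin [0.0, 0.0, 41.0]
  lin [0.0, 0.0, 41.0]
```

View pics/scene1.png

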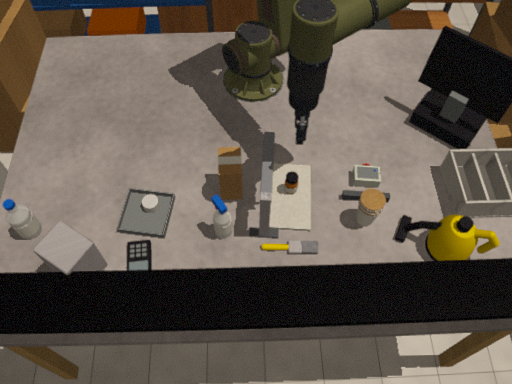

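The gripper hovers at (301,130) with the arm column clear of the lamp bar at (267,165), and the other things are untouched. I go down and grip the jar.

```bash
python3 -m inch '{"delta_rot":[[0,0,0],[0,0,0],[0,0,0],[0,0,0],[0,0,0],[0,0,0],[0,0,0]],"linear":[[0,0,43],[0,0,43],[0,0,43],[0,0,43],[0,0,41],[0,0,41],[0,0,0]],"grip":[0,0,0,0,0,0,0]}' 40
python3 -m inch '{"delta_rot":[[0,0,0],[0,0,0],[0,0,0],[0,0,0],[0,0,0],[0,0,0]],"linear":[[0,0,0],[0,0,0],[0,0,0],[0,0,0],[0,0,0],[0,0,0]],"grip":[1,1,1,1,1,1]}' 40
```

```text
clock: 2.95
eef_pos: [0.4961, 0.1039, 0.0446]
tool_rot: [-0.003, -0.673, 0.739, 0.001]
force: [0.1, 0.2, 0.5]
opening: 0.0852
clock: 3.7
eef_pos: [0.4995, 0.1063, 0.0497]
tool_rot: [0.002, -0.674, 0.739, -0.001]
force: [-1.2, -0.2, 6.1]
opening: 0.0416
```

```bash
python3 - <<'E'
from plan import *
t=np.array([606.7,-333.3,0]);Q=ori(133)
p,r=now();print(r.apply([[0,0,1]]))
go([(p+[0,0,255],r),(t+[0,0,200],Q),(t+[0,0,43],Q)])
E
```

```text
[[ 3.54107803e-03  9.88231337e-04 -9.99993242e-01]]
to [499. 106. 305.] 6 rows; turn each [0. 0. 0.]
  lin [-0.0, -0.0, -42.0]
  lin [-0.0, -0.0, -42.0]
  lin [-0.0, -0.0, -42.0]
  lin [-0.0, -0.0, -42.0]
  lin [-0.0, -0.0, -42.0]
  lin [-0.0, -0.0, -42.0]
to [ 607. -333.  200.] 10 rows; turn each [-0.   0.   4.2]
  lin [43.0, -15.0, 10.0]
  lin [42.0, -18.0, 10.0]
  lin [40.0, -21.0, 10.0]
  lin [39.0, -24.0, 10.0]
  lin [37.0, -26.0, 10.0]
  lin [35.0, -29.0, 10.0]
  lin [33.0, -31.0, 10.0]
  lin [30.0, -34.0, 10.0]
  lin [28.0, -36.0, 10.0]
  lin [25.0, -38.0, 10.0]
to [ 607. -333.   43.] 4 rows; turn each [-0. -0.  0.]
  lin [-0.0, 0.0, 39.0]
  lin [-0.0, 0.0, 39.0]
  lin [-0.0, 0.0, 39.0]
  lin [-0.0, 0.0, 39.0]
```

```bash
python3 -m inch '{"delta_rot":[[0,0,0],[0,0,0],[0,0,0],[0,0,0],[0,0,0],[0,0,0]],"linear":[[0,0,-20],[0,0,-42],[0,0,-48],[0,0,-48],[0,0,-48],[0,0,-48]],"grip":[1,1,1,1,1,1]}'
python3 -m inch '{"delta_rot":[[0,0,4.2],[0,0,4.2],[0,0,4.2],[0,0,4.2],[0,0,4.2],[0,0,4.2],[0,0,4.2],[0,0,4.2]],"linear":[[43,-15,0],[42,-18,0],[40,-21,0],[39,-24,0],[37,-26,0],[35,-29,0],[33,-31,26],[30,-34,26]],"grip":[1,1,1,1,1,1,1,1]}'
python3 -m inch '{"delta_rot":[[0,0,4.2],[0,0,4.2],[0,0,0],[0,0,0]],"linear":[[28,-36,26],[25,-38,26],[0,0,0],[0,0,0]],"grip":[1,1,1,1]}'
python3 - <<'E'
from plan import *
from m import *
t=np.array([606.7,-333.3,0]);Q=ori(133)
go([(t+[0,0,43],Q)])
p,d=get_image("top");cv2.imwrite("pics/top2.png",cv2.resize(p[80:300,280:512,::-1],None,fx=2.5,fy=2.5))
E
```

```text
clock: 4.45
eef_pos: [0.4978, 0.1059, 0.3031]
tool_rot: [0.0, -0.674, 0.739, 0.0]
force: [0.7, 1.4, -0.5]
opening: 0.0415
clock: 5.45
eef_pos: [0.5838, -0.2487, 0.2489]
tool_rot: [0.0, -0.431, 0.903, 0.0]
force: [-0.3, 0.3, -1.1]
opening: 0.0417
clock: 5.95
eef_pos: [0.6047, -0.336, 0.1974]
tool_rot: [-0.0, -0.364, 0.931, 0.0]
force: [-1.2, 0.4, -0.2]
opening: 0.0417
to [ 607. -333.   43.] 4 rows; turn each [ 0.  -0.  -0.1]
  lin [-1.0, 0.0, 39.0]
  lin [-1.0, 0.0, 39.0]
  lin [-1.0, 0.0, 39.0]
  lin [-1.0, 0.0, 39.0]
```

View pics/top2.png

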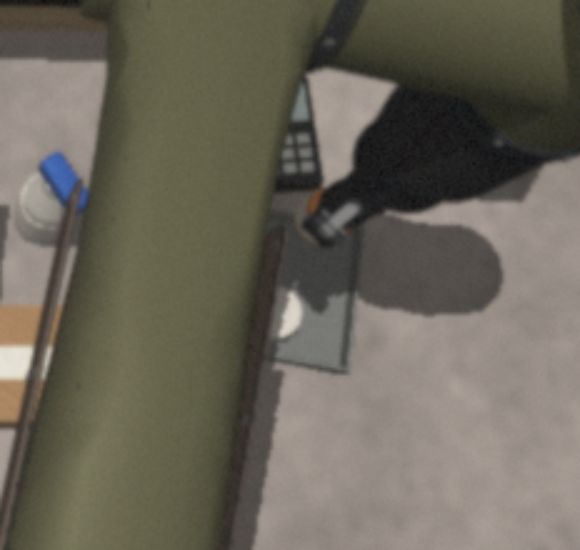

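The picture shows the jar held at crop (330,210), above the far part of the tray, with the tin at (285,315) clear of it. I lower it now.

```bash
python3 -m inch '{"delta_rot":[[0,0,0],[0,0,0],[0,0,0],[0,0,0],[0,0,0],[0,0,0],[0,0,0]],"linear":[[-2,0,39],[-2,0,39],[0,0,39],[0,0,22],[0,0,9],[0,0,5],[0,0,1]],"grip":[1,1,1,1,1,1,1]}'
python3 -m inch '{"delta_rot":[[0,0,0],[0,0,0]],"linear":[[0,0,0],[0,0,0]],"grip":[1,1]}'
```

```text
clock: 6.88
eef_pos: [0.6083, -0.3332, 0.0446]
tool_rot: [0.001, -0.365, 0.931, -0.001]
force: [-0.8, 0.6, -1.6]
opening: 0.0417
clock: 7.12
eef_pos: [0.6079, -0.3335, 0.044]
tool_rot: [0.0, -0.364, 0.931, -0.0]
force: [-0.2, 0.6, -0.9]
opening: 0.0415
```

```bash
python3 -m inch '{"delta_rot":[[0,0,0],[0,0,0],[0,0,0]],"linear":[[0,0,1.5],[0,0,0],[0,0,0]],"grip":[1,1,1]}'
python3 -m inch '{"delta_rot":[[0,0,0],[0,0,0],[0,0,0]],"linear":[[0,0,1],[0,0,0],[0,0,0]],"grip":[1,1,1]}'
```

```text
clock: 7.5
eef_pos: [0.6077, -0.3334, 0.0419]
tool_rot: [0.0, -0.364, 0.931, -0.0]
force: [0.3, -0.3, -0.9]
opening: 0.0412
clock: 7.88
eef_pos: [0.6078, -0.3335, 0.0418]
tool_rot: [0.0, -0.365, 0.931, -0.0]
force: [-1.7, 1.6, 4.8]
opening: 0.0415
```

```bash
python3 -m inch '{"delta_rot":[[0,0,0],[0,0,0],[0,0,0],[0,0,0],[0,0,0],[0,0,0]],"linear":[[0,0,-0.5],[0,0,0],[0,0,-15],[0,0,-45],[0,0,-50],[0,0,-45]],"grip":[0.2,0.2,0.2,0.2,0.2,0.2]}'
python3 - <<'E'
from plan import *
Q=ori(174.5,45)
go([(st(-185,28,180),Q),(st(-180,28,14),Q)])
E
```

```text
clock: 8.62
eef_pos: [0.6076, -0.3335, 0.1996]
tool_rot: [0.001, -0.364, 0.931, -0.001]
force: [0.4, -0.0, 0.2]
opening: 0.0683
to [ 470. -161.  180.] 5 rows; turn each [-3.3 -8.6 -7.9]
  lin [-3.0, 44.0, 4.0]
  lin [-8.0, 43.0, 7.0]
  lin [-13.0, 41.0, 11.0]
  lin [-16.0, 38.0, 16.0]
  lin [-19.0, 35.0, 20.0]
to [ 470. -156.   14.] 4 rows; turn each [ 0. -0. -0.]
  lin [28.0, -0.0, 30.0]
  lin [28.0, -0.0, 30.0]
  lin [28.0, -0.0, 30.0]
  lin [28.0, -0.0, 30.0]
```

```bash
python3 -m inch '{"delta_rot":[[-2.7,-7.2,-6.6],[-2.7,-7.2,-6.6],[-2.7,-7.2,-6.6],[-2.7,-7.2,-6.6],[-2.7,-7.2,-6.6],[-2.7,-7.2,-6.6],[0,0,0]],"linear":[[-2,37,3],[-6,36,5],[-10,35,9],[-12,33,12],[-15,31,15],[-17,29,18],[0,0,0]],"grip":[0.3,0.3,0.3,0.3,0.3,0.3,0.3]}'
python3 - <<'E'
from plan import *
from m import *
Q=ori(174.5,45);print(read_state()["joint_positions"].round(2))
go([(st(-180,28,60),Q),(st(-180,28,14),Q)])
for n in("scene","top"):
  p,d=get_image(n);cv2.imwrite(f"pics/{n}3.png",cv2.resize(p[:,:,::-1],None,fx=1.5,fy=1.5))
r=seg("top",p,d,(350,150,440,240),(.07,.09))
if r:print("jar",r[0].sum(),rect(r[1]))
r=seg("top",p,d,(375,190,406,220),(.028,.045));print("tin",rect(r[1]))
r=seg("top",p,d,(265,190,320,260),(.135,.165));print("carton",rect(r[1]))
E
```

```text
clock: 9.5
eef_pos: [0.4681, -0.1584, 0.1759]
tool_rot: [0.286, -0.62, 0.683, 0.257]
force: [0.6, 0.2, 0.0]
opening: 0.0599
[-0.5   0.08  0.08 -0.75 -1.85  0.29]
to [ 470. -156.   60.] 3 rows; turn each [-0.1  0.1  0. ]
  lin [27.0, -1.0, 28.0]
  lin [27.0, -1.0, 28.0]
  lin [27.0, -1.0, 28.0]
to [ 470. -156.   14.] 1 rows; turn each [-0.  0. -0.]
  lin [33.0, -0.0, 33.0]
jar 225 (array([ 607., -333.]), array([37.9, 39.3]), 63.8, 'z med 78.4')
tin (array([ 551.3, -340.8]), array([33.4, 51.2]), 1.6, 'z med 33.8')
carton (array([477.2, -85.2]), array([99.7, 71. ]), 0.7, 'z med 150.2')
```

View pics/scene3.png

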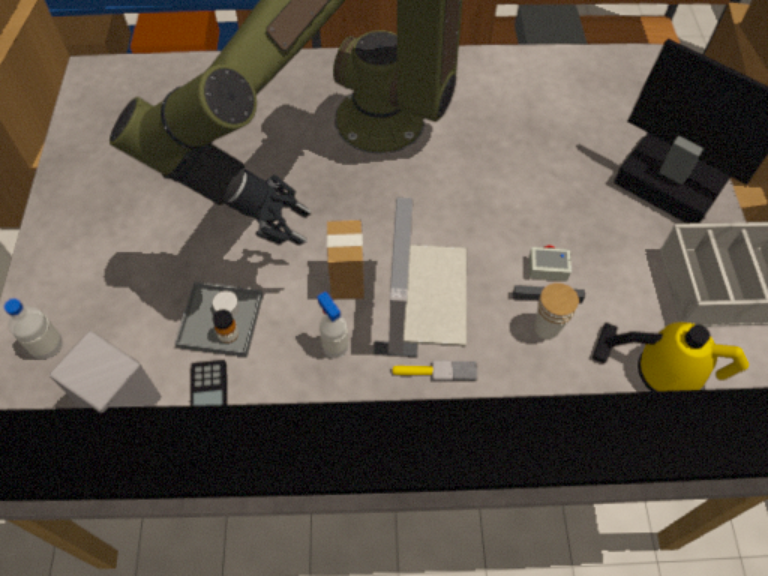

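The picture shows the jar upright in the tray at (224,325), next to the tin at (224,303), and the gripper leaned behind the carton at (285,225). Next comes going down and the slow low push.

```bash
python3 -m inch '{"delta_rot":[[0,0,0],[0,0,0],[0,0,0],[0,0,0],[0,0,0]],"linear":[[27,-1,28],[27,-1,28],[27,-1,28],[32,0,33],[0,0,0]],"grip":[0.3,0.3,0.3,0.3,0.3]}'
python3 -m inch '{"delta_rot":[[0,0,0],[0,0,0],[0,0,0],[0,0,0],[0,0,0],[0,0,0],[0,0,0],[0,0,0]],"linear":[[-6,0,6],[-6,0,6],[-6,0,6],[-6,0,6],[-6,0,6],[-6,0,6],[-6,0,6],[-6,0,6]],"grip":[0.3,0.3,0.3,0.3,0.3,0.3,0.3,0.3]}'
python3 - <<'E'
from plan import *
from m import *
p_,_=now();v=p_-S0;print("station",v@ex,v@ey,v[2])
p,d=get_image("top")
r=seg("top",p,d,(240,170,330,270),(.135,.165),(p.astype(int)[...,0]-p[...,2]>25)|(p.min(-1)>170));print("carton",r[0].sum(),rect(r[1]));c=rect(r[1])[0];v=np.r_[c,0]-S0;print(v@ex,v@ey)
E
```

```text
clock: 10.22
eef_pos: [0.4718, -0.1543, 0.0113]
tool_rot: [0.284, -0.62, 0.684, 0.259]
force: [-0.3, 0.4, 1.1]
opening: 0.0599
clock: 11.22
eef_pos: [0.4801, -0.0878, 0.0145]
tool_rot: [0.286, -0.621, 0.683, 0.256]
force: [-0.6, -6.5, 3.5]
opening: 0.0597
station -110.9952607620057 24.71024173848809 14.450381593474958
carton 1517 (array([484.1, -49.1]), array([ 70.5, 100.3]), 84.9, 'z med 150.3')
-72.0708836453132 24.404666164152367
```

```bash
python3 -m inch '{"delta_rot":[[0,0,0],[0,0,0],[0,0,0],[0,0,0],[0,0,0],[0,0,0]],"linear":[[-6,0,6],[-6,0,6],[-6,0,6],[-4,0,4],[-2,0,2],[0,0,0]],"grip":[0.3,0.3,0.3,0.3,0.3,0.3]}'
python3 -m inch '{"delta_rot":[[0,0,0],[0,0,0],[0,0,0]],"linear":[[-1.5,0,1.5],[0,0,0],[0,0,0]],"grip":[0.3,0.3,0.3]}'
python3 -m inch '{"delta_rot":[[0,0,0],[0,0,0],[0,0,0]],"linear":[[-1.5,0,1.5],[0,0,0],[0,0,0]],"grip":[0.3,0.3,0.3]}'
python3 -m inch '{"delta_rot":[[0,0,0],[0,0,0],[0,0,0]],"linear":[[-1.5,0,1.5],[0,0,0],[0,0,0]],"grip":[0.3,0.3,0.3]}'
cat > c.py <<'E'
from plan import *
from m import *
p_,_=now();v=p_-S0;print("tool station",v@ex,v@ey,v[2])
p,d=get_image("top")
r=seg("top",p,d,(240,170,330,270),(.135,.165),(p.astype(int)[...,0]-p[...,2]>25)|(p.min(-1)>170));print("carton",r[0].sum(),rect(r[1]));c=rect(r[1])[0];v=np.r_[c,0]-S0;print(v@ex,v@ey)
E
python3 c.py
```

```text
clock: 12.02
eef_pos: [0.4829, -0.0535, 0.014]
tool_rot: [0.286, -0.621, 0.683, 0.257]
force: [0.5, -2.8, 2.0]
opening: 0.0599
clock: 12.4
eef_pos: [0.483, -0.0517, 0.014]
tool_rot: [0.286, -0.621, 0.683, 0.257]
force: [-0.4, -4.9, 3.0]
opening: 0.0596
clock: 12.78
eef_pos: [0.4831, -0.0505, 0.014]
tool_rot: [0.285, -0.621, 0.683, 0.256]
force: [-1.0, -7.6, 3.2]
opening: 0.0598
clock: 13.15
eef_pos: [0.4831, -0.0504, 0.014]
tool_rot: [0.284, -0.622, 0.684, 0.255]
force: [-2.4, -14.4, 4.5]
opening: 0.06
tool station -73.43066856460315 25.256285610428282 13.977343167662266
carton 1124 (array([486.9, -17.2]), array([ 59.2, 100.2]), 84.4, 'z med 150.3')
-40.04937681034357 24.67503631411946
```

Carton is square at the edge (84.4° against 84.5°, and the board takes the push). Back off, lean further, go up, and push high.

```bash
python3 -m inch '{"delta_rot":[[0,0,0],[0,-10,0],[0,0,0],[0,0,0],[0,0,0]],"linear":[[7,0,-7],[7,0,-7],[-33,0,-23],[-33,0,-23],[0,0,0]],"grip":[0.3,0.3,0.3,0.3,0.3]}'
python3 c.py; python3 - <<'E'
from plan import *
Q=ori(174.5,55);go([(st(-76,25,95),Q),(st(-26,25,110),Q)],v=5)
E
```

```text
clock: 13.82
eef_pos: [0.4825, -0.0677, 0.0969]
tool_rot: [0.345, -0.597, 0.655, 0.308]
force: [0.4, 0.4, -0.5]
opening: 0.0599
tool station -90.69862425718861 24.23591451147361 96.92468748362549
carton 1112 (array([486.8, -17.2]), array([ 59.5, 100.1]), 84.5, 'z med 150.3')
-40.05896138559559 24.774575933956143
to [483. -53.  95.] 3 rows; turn each [-0.1  0.1  0.1]
  lin [-3.0, -0.0, 4.0]
  lin [-3.0, -0.0, 4.0]
  lin [-3.0, -0.0, 4.0]
to [488.  -3. 110.] 11 rows; turn each [-0. -0. -0.]
  lin [-4.0, 0.0, 3.0]
  lin [-4.0, 0.0, 3.0]
  lin [-4.0, 0.0, 3.0]
  lin [-4.0, 0.0, 3.0]
  lin [-4.0, 0.0, 3.0]
  lin [-4.0, 0.0, 3.0]
  lin [-4.0, 0.0, 3.0]
  lin [-4.0, 0.0, 3.0]
  lin [-4.0, 0.0, 3.0]
  lin [-4.0, 0.0, 3.0]
  lin [-4.0, 0.0, 3.0]
```

```bash
python3 -m inch '{"delta_rot":[[0,0,0],[0,0,0],[0,0,0],[0,0,0],[0,0,0],[0,0,0],[0,0,0]],"linear":[[-3,0,4],[-3,0,4],[-3,0,4],[-4,0,3],[-4,0,3],[-4,0,3],[-4,0,3]],"grip":[0.3,0.3,0.3,0.3,0.3,0.3,0.3]}'
python3 - <<'E'
from plan import *
from m import *
p_,_=now();v=p_-S0;print("tool station",v@ex,v@ey,v[2])
p,d=get_image("scene");cv2.imwrite("pics/scene4.png",cv2.resize(p[100:260,180:380,::-1],None,fx=3,fy=3))
E
```

```text
clock: 14.75
eef_pos: [0.4847, -0.0333, 0.1018]
tool_rot: [0.344, -0.597, 0.656, 0.309]
force: [-0.7, -2.9, 2.4]
opening: 0.0599
tool station -56.282717026061896 25.326992954352527 101.79952655635347
```

View pics/scene4.png

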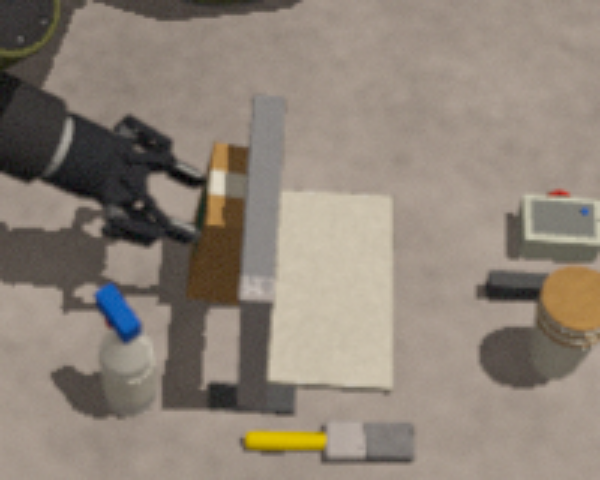

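The carton at (220,220) has begun to tip under the fingertips, its foot is at the edge and the gripper is clear of the bar at (265,190). I carry on.

```bash
python3 -m inch '{"delta_rot":[[0,0,0],[0,0,0],[0,0,0],[0,0,0],[0,0,0],[0,0,0],[0,0,0],[0,0,0]],"linear":[[-4,0,3],[-4,0,3],[-4,0,3],[-4,0,3],[-4,0,3],[-4,0,3],[-4,0,3],[-3,0,4]],"grip":[0.3,0.3,0.3,0.3,0.3,0.3,0.3,0.3]}'
cat > d.py <<'E'
from plan import *
from m import *
p_,_=now();v=p_-S0;print("tool station",v@ex,v@ey,v[2])
C={}
for n,b in(("top",(170,150,330,280)),("scene",(190,120,330,250))):
  p,d=get_image(n)
  g=(p[...,1].astype(int)-np.maximum(p[...,0],p[...,2])>12)
  w=cloud(n,d);x0,y0,x1,y1=b;m=np.zeros(d.shape,bool);m[y0:y1,x0:x1]=1
  P=w[m&g&(d>0)]*1000
  if len(P)>20:
    q=(P-S0);print(n,"green",len(P),"x",np.percentile(q@ex,[2,50,98]).round(),"y",np.percentile(q@ey,[2,98]).round(),"z",np.percentile(P[:,2],[2,50,98]).round())
E
python3 d.py
```

```text
clock: 15.8
eef_pos: [0.488, 0.005, 0.1124]
tool_rot: [0.344, -0.596, 0.656, 0.31]
force: [-0.9, 0.1, -0.1]
opening: 0.0598
tool station -17.83844013074489 25.708656550008904 112.41674450226569
scene green 45 x [-39. -25. -16.] y [ 6. 50.] z [ 79. 104. 115.]
```

```bash
python3 -m inch '{"delta_rot":[[0,0,0],[0,0,0],[0,0,0]],"linear":[[0,0,0],[0,0,0],[0,0,0]],"grip":[0.3,0.3,0.3]}';python3 d.py
```

```text
clock: 16.27
eef_pos: [0.488, 0.0045, 0.1124]
tool_rot: [0.344, -0.596, 0.656, 0.31]
force: [0.5, -0.2, -0.3]
opening: 0.0602
tool station -18.369216798642583 25.623033367319717 112.37532775090565
top green 614 x [31. 62. 93.] y [-0. 49.] z [79. 83. 86.]
scene green 309 x [25. 57. 90.] y [-2. 50.] z [74. 81. 87.]
```

```bash
python3 -m inch '{"delta_rot":[[0,0,0],[0,0,0],[0,0,0],[0,0,0],[0,0,0],[0,0,0]],"linear":[[0,0,-40],[0,0,-55],[-35,0,-45],[-45,0,-30],[-30,0,-20],[0,0,0]],"grip":[0.3,0.3,0.3,0.3,0.3,0.3]}'
python3 d.py
python3 - <<'E'
from plan import *
from m import *
p,d=get_image("scene");cv2.imwrite("pics/scene5.png",cv2.resize(p[100:260,180:380,::-1],None,fx=3,fy=3))
b=np.deg2rad(83.9);sx=np.array([np.sin(b),-np.cos(b),0]);sy=np.array([np.cos(b),np.sin(b),0]);T=np.array([536.6,344.5,0])
Q=ori(263.9);f=lambda x,y,z:T+x*sx+y*sy+np.array([0,0,z])
go([(f(-156,5,250),Q),(f(-156,5,12),Q)],w=6.5)
E
```

```text
clock: 17.12
eef_pos: [0.4786, -0.0886, 0.3148]
tool_rot: [0.345, -0.598, 0.655, 0.307]
force: [-0.1, 0.2, -0.3]
opening: 0.0596
tool station -111.88039794559684 26.071892946173765 314.77378567533964
top green 614 x [31. 62. 93.] y [-0. 49.] z [79. 83. 86.]
scene green 311 x [25. 57. 90.] y [-1. 49.] z [75. 81. 87.]
to [382. 366. 250.] 13 rows; turn each [-3.3  3.3 -6.3]
  lin [-16.0, 11.0, 31.0]
  lin [-18.0, 7.0, 30.0]
  lin [-21.0, 3.0, 29.0]
  lin [-22.0, -1.0, 28.0]
  lin [-24.0, -5.0, 27.0]
  lin [-24.0, -9.0, 25.0]
  lin [-25.0, -13.0, 23.0]
  lin [-24.0, -17.0, 20.0]
  lin [-23.0, -21.0, 18.0]
  lin [-22.0, -24.0, 15.0]
  lin [-20.0, -27.0, 13.0]
  lin [-17.0, -30.0, 10.0]
  lin [-14.0, -32.0, 7.0]
to [382. 366.  12.] 5 rows; turn each [-0. -0.  0.]
  lin [-0.0, 0.0, 48.0]
  lin [-0.0, 0.0, 48.0]
  lin [-0.0, 0.0, 48.0]
  lin [-0.0, 0.0, 48.0]
  lin [-0.0, 0.0, 48.0]
```

View pics/scene5.png

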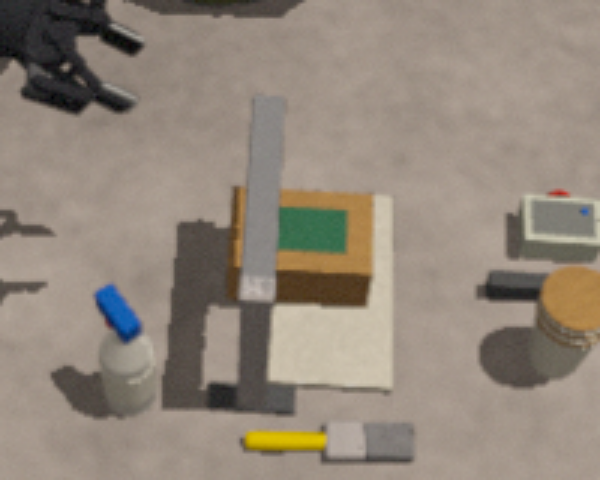

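The carton lies flat on the board, green patch up at (310,230), with its foot end at (235,245) by the edge. Sprayer, brush and cups have not moved.

```bash
python3 -m inch '{"delta_rot":[[-3.3,3.3,-6.3],[-3.3,3.3,-6.3],[-3.3,3.3,-6.3],[-3.3,3.3,-6.3],[-3.3,3.3,-6.3],[-3.3,3.3,-6.3],[-3.3,3.3,-6.3],[-3.3,3.3,-6.3]],"linear":[[-16,11,31],[-18,7,30],[-21,3,29],[-22,-1,28],[-24,-5,27],[-24,-9,25],[-25,-13,23],[-24,-17,20]],"grip":[0.4,0.4,0.4,0.4,0.4,0.4,0.4,0.4]}'
python3 -m inch '{"delta_rot":[[-3.3,3.3,-6.3],[-3.3,3.3,-6.3],[-3.3,3.3,-6.3],[-3.3,3.3,-6.3],[-3.3,3.3,-6.3],[0,0,0]],"linear":[[-23,-21,18],[-22,-24,15],[-20,-27,13],[-17,-30,10],[-14,-32,7],[0,0,0]],"grip":[0.4,0.4,0.4,0.4,0.4,0.4]}'
cat > e.py <<'E'
from plan import *
from m import *
b=np.deg2rad(83.9);sx=np.array([np.sin(b),-np.cos(b),0]);sy=np.array([np.cos(b),np.sin(b),0]);T=np.array([536.6,344.5,0])
f=lambda x,y,z:T+x*sx+y*sy+np.array([0,0,z])
def rel(v):v=np.asarray(v,float)-T[:len(v)];return round(v@sx[:len(v)],1),round(v@sy[:len(v)],1)
def look():
    p_,_=now();print("tool/stop",rel(p_),p_[2].round(1))
    p,d=get_image("top")
    for k,bx,z in(("stop",(70,190,155,220),(.022,.0365)),("remote",(75,200,130,255),(.036,.05))):
        r=seg("top",p,d,bx,z)
        if r:c=rect(r[1]);print(k,r[0].sum(),c,rel(c[0]))
    return p,d
E
python3 - <<'E'
from e import *
p,d=look();Q=ori(263.9)
go([(f(-156,5,12),Q)])
w=cloud("top",d);m=np.zeros(d.shape,bool);m[150:280,170:330]=1;m&=(w[...,2]>.074)&(w[...,2]<.092)
q=w[m]*1000-S0;print("carton x",np.percentile(q@ex,[.5,99.5]),"y",np.percentile(q@ey,[.5,99.5]),rect(w[m]))
E
```

```text
clock: 18.27
eef_pos: [0.4188, 0.1926, 0.2722]
tool_rot: [-0.147, 0.928, -0.316, -0.133]
force: [0.8, -0.4, -0.5]
opening: 0.0511
clock: 19.02
eef_pos: [0.3804, 0.3675, 0.2472]
tool_rot: [0.003, 0.999, -0.049, -0.001]
force: [0.4, -1.1, -0.4]
opening: 0.051
tool/stop (np.float64(-157.7), np.float64(6.3)) 247.2
stop 525 (array([536.5, 344.9]), array([149.8,  20.4]), 83.9, 'z med 32.3') (np.float64(-0.1), np.float64(0.4))
remote 909 (array([460.5, 357.9]), array([85.5, 63. ]), 83.4, 'z med 40.9') (np.float64(-77.1), np.float64(5.2))
to [382. 366.  12.] 5 rows; turn each [0.  0.  0.1]
  lin [0.0, -0.0, 47.0]
  lin [0.0, -0.0, 47.0]
  lin [0.0, -0.0, 47.0]
  lin [0.0, -0.0, 47.0]
  lin [0.0, 0.0, 47.0]
carton x [-126.6052774   122.26591437] y [-122.5152876   74.687658 ] (array([553.9,  28. ]), array([178.5, 303.4]), 54.2, 'z med 82.5')
```

```bash
python3 -m inch '{"delta_rot":[[0,0,0],[0,0,0],[0,0,0],[0,0,0],[0,0,0],[0,0,0],[0,0,0]],"linear":[[0,0,47],[0,0,47],[0,0,47],[0,0,47],[0,0,37],[0,0,10],[0,0,0]],"grip":[0.4,0.4,0.4,0.4,0.4,0.4,0.4]}'
python3 -m inch '{"delta_rot":[[0,0,0],[0,0,0],[0,0,0],[0,0,0],[0,0,0],[0,0,0],[0,0,0],[0,0,0]],"linear":[[20,0,0],[15,0,0],[8,0,0],[8,0,0],[8,0,0],[7,0,0],[4,0,0],[0,0,0]],"grip":[0.4,0.4,0.4,0.4,0.4,0.4,0.4,0.4]}'
python3 -c "
from e import *
look()"
```

```text
clock: 19.95
eef_pos: [0.3832, 0.3655, 0.0166]
tool_rot: [-0.001, 0.999, -0.052, 0.0]
force: [0.2, 1.0, 0.9]
opening: 0.051
clock: 20.95
eef_pos: [0.4527, 0.3583, 0.0158]
tool_rot: [-0.001, 0.999, -0.052, 0.0]
force: [0.5, 0.1, -0.3]
opening: 0.0512
tool/stop (np.float64(-84.9), np.float64(4.9)) 15.8
stop 524 (array([536.7, 344.9]), array([149.2,  20.5]), 83.8, 'z med 32.4') (np.float64(0.1), np.float64(0.4))
remote 630 (array([493.3, 353.4]), array([85.1, 56.7]), 84.3, 'z med 41.0') (np.float64(-44.0), np.float64(4.2))
```

```bash
python3 -m inch '{"delta_rot":[[0,0,0],[0,0,0],[0,0,0],[0,0,0]],"linear":[[2,0,0],[1,0,0],[0,0,0],[0,0,0]],"grip":[0.4,0.4,0.4,0.4]}'
python3 -m inch '{"delta_rot":[[0,0,0],[0,0,0],[0,0,0]],"linear":[[1,0,0],[0,0,0],[0,0,0]],"grip":[0.4,0.4,0.4]}'
python3 -m inch '{"delta_rot":[[0,0,0],[0,0,0],[0,0,0]],"linear":[[1,0,0],[0,0,0],[0,0,0]],"grip":[0.4,0.4,0.4]}'
python3 -m inch '{"delta_rot":[[0,0,0],[0,0,0],[0,0,0]],"linear":[[1,0,0],[0,0,0],[0,0,0]],"grip":[0.4,0.4,0.4]}'
python3 -c "
from e import *
look()"
```

```text
clock: 21.5
eef_pos: [0.4553, 0.3582, 0.0161]
tool_rot: [-0.001, 0.999, -0.052, 0.0]
force: [-0.7, 0.8, -0.5]
opening: 0.0511
clock: 21.88
eef_pos: [0.4564, 0.3582, 0.0161]
tool_rot: [-0.001, 0.999, -0.052, 0.0]
force: [-0.7, 0.2, -0.6]
opening: 0.0507
clock: 22.25
eef_pos: [0.4574, 0.3581, 0.0162]
tool_rot: [-0.001, 0.999, -0.052, 0.0]
force: [-0.8, -0.2, -0.4]
opening: 0.0515
clock: 22.62
eef_pos: [0.4582, 0.3581, 0.0162]
tool_rot: [-0.001, 0.999, -0.052, 0.0]
force: [-3.1, 1.3, 1.3]
opening: 0.0512
tool/stop (np.float64(-79.4), np.float64(5.2)) 16.2
stop 520 (array([524.1, 345.8]), array([150.1,  45.2]), 83.7, 'z med 32.3') (np.float64(-12.6), np.float64(-0.0))
remote 620 (array([502.9, 353.4]), array([85. , 61.2]), 83.8, 'z med 40.8') (np.float64(-34.5), np.float64(5.3))
```

```bash
python3 -m inch '{"delta_rot":[[0,0,0],[0,0,0],[0,0,0]],"linear":[[1,0,0],[0,0,0],[0,0,0]],"grip":[0.4,0.4,0.4]}'
python3 -m inch '{"delta_rot":[[0,0,0],[0,0,0],[0,0,0]],"linear":[[1,0,0],[0,0,0],[0,0,0]],"grip":[0.4,0.4,0.4]}'
```

```text
clock: 23.05
eef_pos: [0.4583, 0.3581, 0.0162]
tool_rot: [-0.001, 0.999, -0.052, -0.001]
force: [-8.5, 0.9, 2.8]
opening: 0.051
clock: 23.42
eef_pos: [0.4584, 0.3581, 0.0162]
tool_rot: [-0.001, 0.999, -0.052, -0.001]
force: [-13.9, 1.8, 6.3]
opening: 0.0511
```

```bash
python3 -m inch '{"delta_rot":[[0,0,0],[0,0,0],[0,0,0],[0,0,0],[0,0,0],[0,0,0],[0,0,0]],"linear":[[-20,0,0],[-22,0,0],[0,0,0],[0,0,0],[0,0,3],[0,0,2],[0,0,0]],"grip":[0.4,0.4,1,1,1,1,1]}' 30
python3 -m inch '{"delta_rot":[[0,0,0],[0,0,0],[0,0,0]],"linear":[[0,0,0],[0,0,0],[0,0,0]],"grip":[1,1,1]}'
python3 - <<'E'
from e import *
p,d=look();cv2.imwrite("pics/top6.png",cv2.resize(p[150:290,60:220,::-1],None,fx=4,fy=4,interpolation=cv2.INTER_CUBIC))
pi=p.astype(int);red=(pi[...,0]>110)&(pi[...,1]<75)&(pi[...,2]<85);red[:,:80]=0;red[:,125:]=0;red[:200]=0;red[260:]=0
v,u=np.nonzero(red)
if len(v):
    P=plane("top",np.c_[u,v],.030)*1000;print("red",len(v),[rel(x[:2]) for x in (P.min(0),P.max(0),P.mean(0))])
E
```

```text
clock: 24.3
eef_pos: [0.4186, 0.3618, 0.0107]
tool_rot: [-0.0, 0.999, -0.052, 0.0]
force: [0.0, 0.2, 0.1]
opening: 0.0002
clock: 24.68
eef_pos: [0.4186, 0.3622, 0.0112]
tool_rot: [-0.001, 0.999, -0.052, 0.0]
force: [-0.1, -0.5, -0.3]
opening: 0.0002
tool/stop (np.float64(-119.3), np.float64(5.1)) 11.2
stop 522 (array([524.8, 346.8]), array([152. ,  45.4]), 83.2, 'z med 32.4') (np.float64(-12.0), np.float64(1.0))
remote 884 (array([496.6, 353.8]), array([85.4, 61.3]), 83.9, 'z med 41.0') (np.float64(-40.8), np.float64(5.0))
red 27 [(np.float64(-77.6), np.float64(-3.9)), (np.float64(-72.5), np.float64(16.4)), (np.float64(-75.2), np.float64(6.2))]
```

View pics/top6.png

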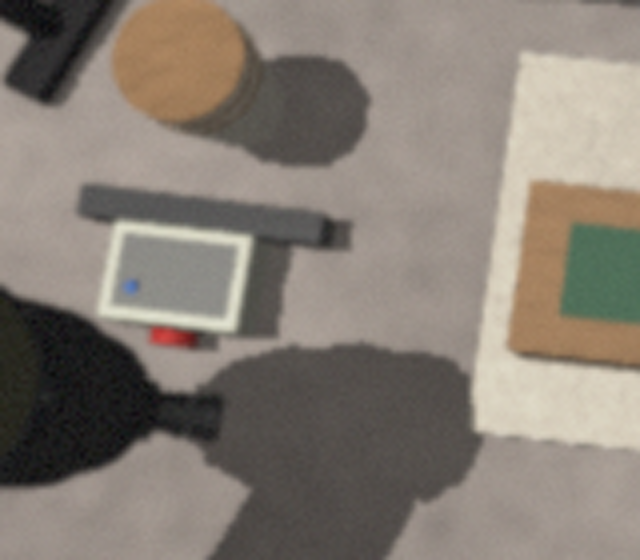

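The remote at (175,275) lies flush and square against the bar, the red button is at (173,337), and the closed fingertips at (195,415) are ready. Now the press.

```bash
python3 -m inch '{"delta_rot":[[0,0,0],[0,0,0],[0,0,0],[0,0,0],[0,0,0]],"linear":[[12,-1,0],[10,0,0],[4,0,0],[2,0,0],[0,0,0]],"grip":[1,1,1,1,1]}'
for i in 1; do python3 -m inch '{"delta_rot":[[0,0,0],[0,0,0],[0,0,0]],"linear":[[2,0,0],[0,0,0],[0,0,0]],"grip":[1,1,1]}'; done
python3 -m inch '{"delta_rot":[[0,0,0],[0,0,0],[0,0,0]],"linear":[[2,0,0],[0,0,0],[0,0,0]],"grip":[1,1,1]}'
```

```text
clock: 25.35
eef_pos: [0.4465, 0.3601, 0.011]
tool_rot: [-0.001, 0.999, -0.052, 0.0]
force: [0.2, -1.0, -0.0]
opening: 0.0001
clock: 25.72
eef_pos: [0.4482, 0.3601, 0.0111]
tool_rot: [-0.001, 0.999, -0.052, 0.0]
force: [-2.5, 0.5, 0.6]
opening: -0.0001
clock: 26.1
eef_pos: [0.4502, 0.36, 0.0111]
tool_rot: [-0.001, 0.999, -0.052, 0.0]
force: [-4.6, 0.6, 1.2]
opening: 0.0001
```

```bash
python3 -m inch '{"delta_rot":[[0,0,0],[0,0,0],[0,0,0]],"linear":[[2,0,0],[0,0,0],[0,0,0]],"grip":[1,1,1]}'
python3 -m inch '{"delta_rot":[[0,0,0],[0,0,0],[0,0,0]],"linear":[[1.5,0,0],[0,0,0],[0,0,0]],"grip":[1,1,1]}'
python3 -m inch '{"delta_rot":[[0,0,0],[0,0,0],[0,0,0]],"linear":[[1,0,0],[0,0,0],[0,0,0]],"grip":[1,1,1]}'
```

```text
clock: 26.48
eef_pos: [0.4519, 0.3598, 0.0111]
tool_rot: [-0.001, 0.999, -0.052, -0.0]
force: [-5.7, 1.2, 1.9]
opening: 0.0
clock: 26.85
eef_pos: [0.4527, 0.3597, 0.0111]
tool_rot: [-0.001, 0.999, -0.052, -0.001]
force: [-11.9, 0.9, 4.4]
opening: 0.0
clock: 27.22
eef_pos: [0.4528, 0.3597, 0.0111]
tool_rot: [-0.001, 0.999, -0.052, -0.002]
force: [-15.0, 1.4, 7.3]
opening: 0.0001
```

The button is against its hard stop: the TCP stalls at x = 452.8 mm with 15 N. Let go, retreat and check.

```bash
python3 -m inch '{"delta_rot":[[0,0,0],[0,0,0],[0,0,0],[0,0,0],[0,0,0],[0,0,0],[0,0,0],[0,0,0]],"linear":[[-6,0,0],[-20,0,0],[-25,0,0],[0,0,-40],[0,0,-50],[0,0,-50],[0,0,-50],[0,0,0]],"grip":[1,1,1,1,1,1,1,1]}'
python3 - <<'E'
from e import *
p,d=look();C=cloud("top",d)
for k,b,z in [("carton",(170,150,300,280),(.074,.092)),("jar",(350,150,440,240),(.07,.09)),("tray",(350,150,440,240),(.018,.03)),("tin",(375,190,406,220),(.028,.045)),
 ("sprayer",(280,130,325,185),(.06,.2)),("cups",(80,140,130,190),(.1,.14)),("reader",(370,105,412,160),(.015,.04)),("brush",(180,125,250,160),(.008,.05))]:
    r=seg("top",p,d,b,z);print(k,r and (r[0].sum(),rect(r[1])))
    if k=="carton":q=r[1]*1000-S0;print("  st x",np.percentile(q@ex,[1,99]).round(1),"y",np.percentile(q@ey,[1,99]).round(1))
p,d=get_image("scene");cv2.imwrite("pics/scene7.png",cv2.resize(p[:300,:,::-1],None,fx=1.55,fy=1.55))
E
```

```text
clock: 28.22
eef_pos: [0.4062, 0.3655, 0.2068]
tool_rot: [-0.004, 0.999, -0.052, 0.004]
force: [0.7, -0.1, -1.0]
opening: -0.0001
tool/stop (np.float64(-131.9), np.float64(7.0)) 206.8
stop 524 (array([524.2, 346.7]), array([150.9,  45.4]), 83.8, 'z med 32.5') (np.float64(-12.6), np.float64(0.9))
remote 886 (array([496.9, 354.3]), array([85.8, 63. ]), 86.0, 'z med 40.9') (np.float64(-40.5), np.float64(5.5))
carton (np.int64(1745), (array([497.8,  98.5]), array([ 94. , 100.1]), 84.6, 'z med 82.5'))
  st x [ 30.1 121.9] y [-24.   74.3]
jar (np.int64(226), (array([ 606. , -333.2]), array([38. , 39.5]), 6.9, 'z med 78.6'))
tray (np.int64(499), (array([ 573.2, -353.7]), array([151.5, 151. ]), 80.5, 'z med 23.8'))
tin (np.int64(352), (array([ 543.7, -340.5]), array([50. , 50.5]), 27.0, 'z med 33.6'))
sprayer (np.int64(624), (array([ 631.7, -106.5]), array([61.6, 39. ]), 33.1, 'z med 135.1'))
cups (np.int64(947), (array([610. , 333.6]), array([73.5, 71.8]), 46.5, 'z med 125.3'))
reader (np.int64(1230), (array([ 732.8, -361.1]), array([119.5,  70.7]), 4.9, 'z med 24.9'))
brush (np.int64(699), (array([704.1, 104.4]), array([139.6,  43.6]), 87.3, 'z med 18.5'))
```

View pics/scene7.png

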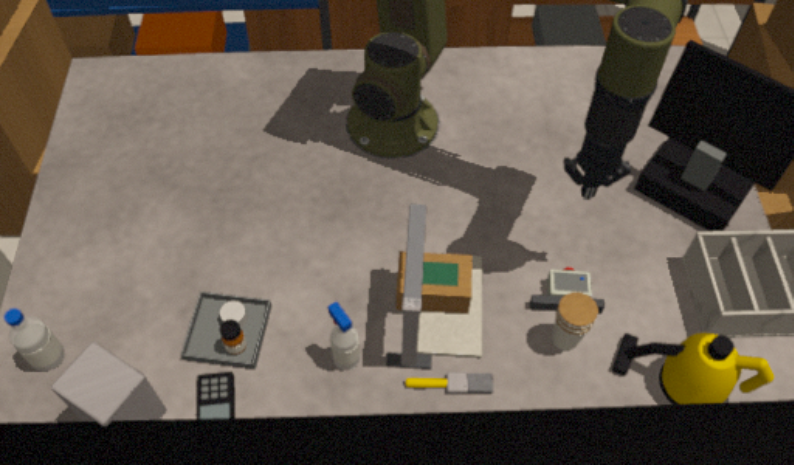

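The last view shows the carton lying on the board, green up at (440,273), the jar at (232,337) upright beside the tin, and the remote at (570,283) at the bar. One measurement, the remote's angle, read 86.0°, so I check it by fitting lines, and look for a sign of the lamp.

```bash
python3 - <<'E'
from e import *
for i in range(3):
    p,d=get_image("top");r=seg("top",p,d,(75,200,130,255),(.036,.05));P=r[1]*1000
    q=P-T;X,Y=q@sx,q@sy
    # per-Y-bin far and near edges
    out=[]
    for fn in(np.max,np.min):
        bs=np.arange(Y.min()+6,Y.max()-6,4);e=[fn(X[(Y>=b_)&(Y<b_+4)]) for b_ in bs]
        k=np.polyfit(bs,e,1);out.append((round(np.degrees(np.arctan(k[0])),1),round(np.median(e),1)))
    print("far,near edge angle/pos",out,"size",rect(r[1]))
a,_=get_image("scene");b=cv2.imread("pics/scene5.png")[:,:,::-1]
a3=cv2.resize(a[100:260,180:380],None,fx=3,fy=3)
for n,(x0,y0,x1,y1) in {"green":(285,215,340,245),"board":(290,320,380,370),"bar":(258,150,272,260)}.items():print(n,a3[y0:y1,x0:x1].mean((0,1)).round(),b[y0:y1,x0:x1].mean((0,1)).round())
E
```

```text
far,near edge angle/pos [(np.float64(-0.4), np.float64(-11.1)), (np.float64(0.1), np.float64(-69.3))] size (array([495.2, 354.6]), array([85.2, 68.4]), 85.2, 'z med 40.9')
far,near edge angle/pos [(np.float64(0.3), np.float64(-11.4)), (np.float64(-0.2), np.float64(-69.5))] size (array([492.8, 356.2]), array([88.9, 69.9]), 83.0, 'z med 40.9')
far,near edge angle/pos [(np.float64(0.3), np.float64(-11.0)), (np.float64(-0.2), np.float64(-69.5))] size (array([494.2, 354.4]), array([85.1, 72.2]), 83.2, 'z med 40.9')
green [ 55. 105.  74.] [ 57. 109.  77.]
board [195. 185. 165.] [200. 190. 170.]
bar [134. 130. 127.] [138. 134. 132.]
```

```bash
python3 -c "
from plant import *
print(read_state()['clock']);print(close_job())"
```

```text
28.525
the job is handed in; nothing more can be done
None
```

The job is done and handed in at 28.5 s. The one thing I could not confirm is the lamp: it shows no visible glow in the images, so "on" rests on the button press.

- **Jar:** it stands upright in the grey tray beside the tin, lid at 78.5 mm, about 15 mm from the tin. The tin has not moved.
- **Carton:** I pushed it low with two fingertips until it was square against the board's edge (within about 0.1°, with the edge taking 14 N), then tipped it. It lies flat with the green patch up, top at 82.5 mm. Its centre is about 47 mm past the edge, taken from its far end at 122 mm because the lamp bar hides its foot from above.
- **Remote:** I pushed it against the stop bar until the bar took about 14 N, then pressed the button. The fingers went about 5 mm further in and stalled at 15 N, so the button was fully in, and then I let go.
- **Remote squareness:** one outline reading said about 2° off. Line fits on three later frames gave 0 ± 0.4° and the remote within about 1 mm of the bar, so I put that reading down to noise.
- **Other things:** the sprayer, cups, reader and brush read the same as at the start to within 1 mm. The robot was clear of everything at the end.

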